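Power the grinder and hold its lid half open

ROBOT

A 7-joint arm with a two-finger parallel gripper is mounted at the origin on a cart in front of the work surface, level with it; the furniture and walls round the work are solid. World frame = base frame: x ahead of the robot, y to its left, z up, the work surface at z = 0. Lengths are in m, angles in rad, forces in N, time in s.
With the tool pointing down it reaches from about 0.4 to 0.85 m from the base axis. Payload 10.4 kg.
Tool frame: the origin (TCP) lies midway between the tips of the shut fingers; the grasp point (between the pads) lies 19 mm behind it; z points along the fingers, y is the line along which they close (so a half turn about z gives the same grasp; the last joint's range is limited). The gripper opens to 87 mm and grips with 3 to 60 N. Pads are 19 mm wide; open, the fingers measure 117 mm over their backs; the gripper's body (75 mm by 190 mm) begins 51 mm behind the grasp point.
Start: joints at [-1.18, 0.332, -0.065, 1.46, 0.022, 1.35, -0.088], TCP at [0.251, 0.572, 0.223] pointing down, gripper open.
Joint ranges: [-2.6, 2.6], [-0.5, 2.12], [-1.47, 1.34], [0.16, 2.42], [-1.27, 4.41], [0.06, 2.06], [-2.6, 2.6]. Speed limits (rad/s): [2.22, 2.22, 2.79, 2.79, 3.14, 3.14, 3.14].

INTERFACE

Orientations are given as a unit quaternion [x, y, z, w].
In Python, from bench import sensors, eyes, order gives the robot as it stands.
- The arm moves only by the tool arm_command, never from a script. Its argument "steps" is a list of rows, each an object with "rot": the turn, a rotation vector about the world's x, y, z in degrees, a list of three; "slide": the shift along the world's x, y, z in m, a list of three; "grip": the opening, from 0 (shut) to 1 (fully open). A call has exactly 8 rows; each row shifts and turns the commanded pose from where the row before left it; what a row does not reach is not made up. A row lasts 1/8 s, in which the tool goes at most 62.5 mm and 10.7 degrees, less where a joint would pass 70% of its speed; a pose out of reach is approached as far as the arm can. A call with a gripper value outside its range is refused whole. The fingers move at their own pace and stop on an object; "newtons" is the grip in N (left out, the last holds). Time passes only in rows, so rows that do not move let the fingers close, or fill a call up. It gives the time, the measured TCP pose, the force, the opening and the grip force at its end, in the units of the state.
- sensors.read_state(): the state, without advancing time (a new reading comes with each control period).
- eyes.camera(name): name is "side" or "top" or "wrist"; returns a dict with "pixels" (400x640x3 uint8, red, green, blue), "intrinsics" (3x3 intrinsics, pixels), "k1" (the pictures are not rectified: a ray, as slopes to the right and down, at radius r is drawn at 1 + k1 r^2 times it, then the intrinsics apply), "pose" (4x4, takes a point from camera to world coordinates). Camera axes: x right, y down, z forward; pixel columns grow to the right and rows downward; lengths in m; the calibration is good to about 2 mm. A picture is of the moment at which its call begins. There is no depth.
- order.close_job(): hands the job in; it is judged then, once.
Trained networks look in a picture, given as the dict that the camera call returned (one of the last four; its "shot" number tells which), for a name from the list of things; names that differ only in an ending like _2 or _b are one class to them, and where a whole thing is asked for, a point or a joint stands for the part that bears it (a point fixed in the world has none). Each returns a list of dicts, best first, with "conf" (0 to 1); they miss things now and then, are a little off and sometimes report something else, mostly with a low value. They report only what shows in the picture. A call takes as long as a camera call. They do not tell look-alikes from the thing itself.
- eyes.look_for(name, picture): "bbox" ([left, top, right, bottom] in pixels, round what is visible of it).
The state is a dict: "time": time; "joint_positions": joint angles; "joint_vel": joint speeds; "joint_torque": joint torques, N m; "ee_pos": TCP position; "eef_rot": TCP orientation; "ft_force": force on the tool from outside, world axes, zero at the start; "torque": the same for the moment, N m; "width": finger opening in m; "grip_force": force on a finger pad.
Only numpy, scipy, OpenCV 4.12 (cv2) and the standard library are available. Lean on these libraries where they do the work, as an engineer would, in place of code of your own. Each camera call takes 0.05 s, during which the arm holds its last target. There are 200 camera calls.

TASK

Get the small coffee grinder ready to be filled: plug the loose battery block, narrow end down, fully home into the empty bay of the grinder's dock and let go of it. Only then lift the grinder's lid by the steel tab at its front to 45 degrees and keep holding it there by the tab: the lid falls shut by itself, so finish still holding it, steady. Leave the mug, the canister and the honey jar where they stand.

Things in the scene. Friction and masses are not known exactly. Their poses are not given: they have to be found in the camera images.
- battery: Loose battery block, about 0.2 kg, standing upright on the worktop. Upper part: white grip head 52 (its x) x 38 (its y) x 50 mm tall. Below the head: the black block plug, 36 (x) x 24 (y) mm, 26 mm long, its lowest 6 mm tapered by 3 mm a side. 76 mm tall in all. Origin: centre of the plug's lower end, z up. Either way round (half a turn) fits.
- dock: Fixed grey dock: a 12 mm tray, 140 (x) x 262 (y) mm, with the battery bay block at its -y end (80 x 72 mm, top 40 mm above the worktop). Origin: centre of the underside; -x is the front. The black grinder is fixed on it, centre at x = +10, y = +65 mm, 116 x 116 mm in plan, its lid's top 162 mm above the worktop.
- bay_mouth (a point): Centre of the battery bay's rectangular hole, at the level of the bay block's top, 85 mm from the dock's origin towards its -y; axes as the dock's. Hole 39 (x) x 27 (y) mm, straight-walled, 28 mm deep. With the battery fully home its head rests on the block's top and its origin is 26 mm below this point, its x along the dock's x (either way).
- tab_grip (a point): Grip point on the lid's steel tab; moves with the lid. The tab is a flat tongue sticking out 38 mm to the front (-x) of the lid, 14 mm wide (y), 7 mm thick; the point is on its centre line, 26 mm out, 150 mm above the worktop when shut. Pinched across its width from above it swivels between the fingers; the lid's front face below it swings forward as it opens.
- lid_hinge (a point): Centre of the lid's level hinge axis, at the back of the grinder, 126.5 mm above the worktop, axis along the dock's y. From here tab_grip is 131 mm towards the front and 23.5 mm up when the lid is shut.
- grinder_lid (a joint): Lid angle (rad): 0 shut, grows as the front of the lid rises, stop at 1.66. Lid and tab weigh 0.15 kg with little friction: it falls shut from 45 degrees when not held.
- lid_tab: The lid's steel tab; origin on its centre line at the lid's front face.
- canister: Bystander: steel-grey round canister with a wooden lid, 80 mm across, 85 mm tall. Origin: centre of the underside.
- honey_jar: Bystander: glass jar with a yellow lid, 64 mm across, 87 mm tall. Origin: centre of the underside.
- mug: Bystander: white mug with a handle, 80 x 115 x 102 mm. Origin: centre of the underside. Left of and behind it the room has a fixed pot of tall kitchen utensils, close to where the gripper starts: draw back towards the base before swinging over.
There are look-alikes about, which are no part of the job. Leave any pink or yellow look-alike of the battery alone.

How it is judged:
By the outcome, as a careful person would: the job done as asked, in the order asked, and still so for the second after the job is handed in, while the arm keeps its last pose, push and grip.
It also fails if it takes over 67 s, if anything falls off the work surface, if the arm or the gripper's body presses on something with over 40 N, if the wrist force passes 120 N, or if a joint passes its speed limit or range.

## Working session

There is one attempt and no reset: what is moved stays moved. The work goes in short steps, Python scripts to look and compute and a tool call to move; the robot and the scene stay as the last step left them, time stands still between calls to the robot, and variables do not carry over. Pictures are saved under pics/ and viewed, at most 14 in all, crops included, and the job is handed in when it is done.

Besides the shell and the picture viewer there is one more tool, called after "Emit:" by a JSON object that holds its "api" and its "payload". arm_command: Moves the arm, as the interface text tells. Its arguments: {"type":"object","properties":{"steps":{"type":"array","items":{"type":"object","properties":{"rot":{"type":"array","items":{"type":"number"}},"slide":{"type":"array","items":{"type":"number"}},"grip":{"type":"number"}}}},"newtons":{"type":"number"}},"required":["steps"]}

```bash
mkdir -p pics; ls
cat > h.py <<'E'
import numpy as np, cv2
from bench import sensors, eyes, order
def shot(n,save=None):
    p=eyes.camera(n)
    if save: cv2.imwrite('pics/'+save,cv2.cvtColor(np.asarray(p['pixels']),cv2.COLOR_RGB2BGR))
    return p
def proj(p,X):
    T=np.linalg.inv(np.array(p['pose'])); X=np.atleast_2d(X)@T[:3,:3].T+T[:3,3]
    s=X[:,:2]/X[:,2:]; s=s*(1+p['k1']*(s**2).sum(1,keepdims=True)); K=np.array(p['intrinsics'])
    return s@K[:2,:2].T+K[:2,2]
def ray(p,uv):
    K=np.array(p['intrinsics']); d=cv2.undistortPoints(np.array([[uv]],float),K,np.array([p['k1'],0,0,0.]))[0,0]
    T=np.array(p['pose']); return T[:3,3],T[:3,:3]@np.array([d[0],d[1],1])
def atz(p,uv,z):
    o,d=ray(p,uv); return o+d*(z-o[2])/d[2]
E
python3 - <<'E'
from h import *
np.set_printoptions(precision=3,suppress=True)
s=sensors.read_state(); print(s['time'],s['ee_pos'],s['eef_rot'],s['width'])
for c in ['top','side']:
    p=shot(c,c+'0.png'); print(c,np.array(p['pose'])[:3],p['intrinsics'],p['k1'])
    for n in ['battery','dock','lid_tab','tab_grip','canister','honey_jar','mug']:
        for d in eyes.look_for(n,p)[:4]: print(n,np.round(d['bbox']),round(d['conf'],2))
E
```

```text
pics
0.0 [0.251 0.572 0.222] [ 0.205  0.979 -0.001 -0.   ] 0.08735661426264843
top [[-0.206 -0.931  0.301  0.095]
 [-0.979  0.196 -0.062  0.109]
 [-0.001 -0.307 -0.952  1.438]] [[410.044   0.    317.51 ]
 [  0.    410.044 202.798]
 [  0.      0.      1.   ]] -0.060850094871816036
battery [426. 215. 443. 230.] 0.73
battery [409. 184. 427. 204.] 0.64
battery [376. 202. 390. 219.] 0.57
dock [246. 183. 326. 234.] 0.92
lid_tab [263. 215. 270. 224.] 0.48
tab_grip [264. 213. 272. 225.] 0.6
canister [392. 155. 416. 183.] 0.86
honey_jar [364. 163. 379. 193.] 0.75
mug [198. 233. 229. 266.] 0.94
side [[ 0.898 -0.388  0.205  0.21 ]
 [-0.439 -0.785  0.438 -0.577]
 [-0.009 -0.484 -0.875  1.274]] [[447.736   0.    322.963]
 [  0.    447.736 202.062]
 [  0.      0.      1.   ]] -0.10195309142120308
battery [341. 328. 368. 348.] 0.87
battery [367. 305. 391. 322.] 0.75
battery [338. 252. 356. 284.] 0.56
dock [290. 126. 356. 219.] 0.67
tab_grip [288. 143. 300. 153.] 0.38
tab_grip [394. 274. 424. 306.] 0.34
canister [394. 272. 424. 306.] 0.92
honey_jar [371. 240. 397. 266.] 0.98
mug [244. 106. 276. 141.] 0.79
mug [369. 240. 397. 266.] 0.58
```

Run:
```python
import cv2
a=cv2.imread('pics/top0.png')[130:280,180:460]; b=cv2.imread('pics/side0.png')[90:360,220:440]
a=cv2.resize(a,(784,420),interpolation=cv2.INTER_CUBIC); b=cv2.resize(b,(484,594),interpolation=cv2.INTER_CUBIC)
cv2.imwrite('pics/a.png',a);cv2.imwrite('pics/b.png',b)
```

```text
(no output)
```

View pics/a.png

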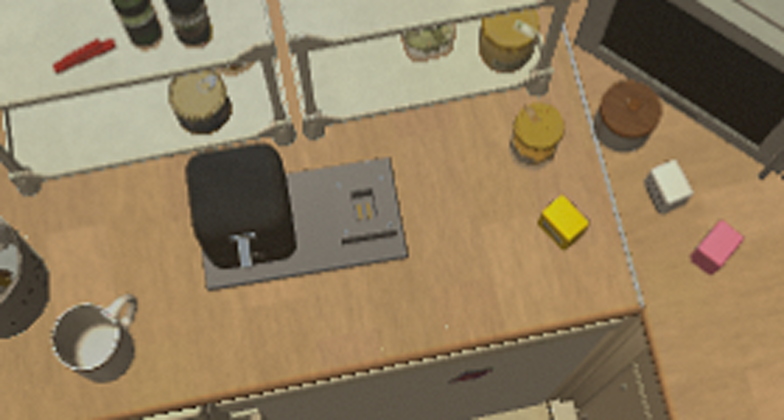

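View pics/b.png

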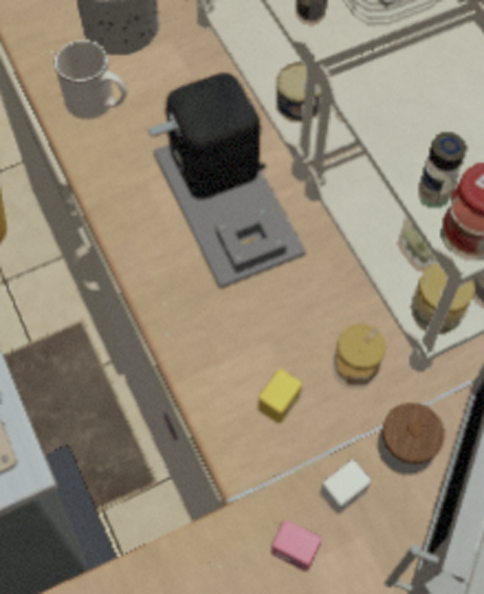

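Candidates: white block at top (418,195)/side (378,312); yellow at top (382,209); pink at top (435,218). White matches the battery. The dock is at top (285,208) with the grinder at its left end, and the bay hole is at about (309,203).

Run:
```python
from h import *
from scipy.optimize import least_squares
np.set_printoptions(precision=4,suppress=True)
t=shot('top');s=shot('side')
T=lambda u,v:(u/2.8+180,v/2.8+130); S=lambda u,v:(u/2.2+220,v/2.2+90)
def tri(a,b):
    (o,d),(q,e)=ray(t,a),ray(s,b); M=np.c_[d,-e]; l=np.linalg.lstsq(M,q-o,rcond=None)[0]; A,B=o+l[0]*d,q+l[1]*e
    return (A+B)/2,np.linalg.norm(A-B)
for n,a,b in [('white',(418,194),(379,313.5)),('yellow',(381.5,209),(347,268)),('pink',(436,218),(355,338)),
 ('jar',(372,177),(383.5,253)),('can',(405,168),(409,289)),('mug',(213,249),(260,124)),('tabtip',T(244,266),S(150,132))]: print(n,*tri(a,b))
obs=[(t,T(208,290),(-.07,.131,.012)),(t,T(407,257),(-.07,-.131,.012)),(t,T(389,158),(.07,-.131,.012)),
(s,S(224,284),(-.07,-.131,.012)),(s,S(303,251),(.07,-.131,.012)),(s,S(155,148),(-.07,.131,.012)),
(t,T(244,266),(-.086,.065,.15)),(s,S(150,132),(-.086,.065,.15))]
def W(x,X): c,q=np.cos(x[2]),np.sin(x[2]); return np.array([x[0]+c*X[0]-q*X[1],x[1]+q*X[0]+c*X[1],X[2]])
f=lambda x:np.concatenate([proj(p,W(x,X))[0]-np.array(u) for p,u,X in obs])
r=least_squares(f,[.5,.1,0],loss='soft_l1'); print(r.x,f(r.x).round(1)); 
print('bay',W(r.x,(0,-.085,.04)),'tab',W(r.x,(-.074,.065,.15)),'hinge',W(r.x,(.057,.065,.1265)))
print(np.degrees(r.x[2]))
for z in (.076,0): print('white z',z,atz(t,(418,194),z),atz(s,(379,313.5),z))
```

```text
white [ 0.4899 -0.3457  0.0367] 0.010582496278017599
yellow [ 0.4609 -0.1952  0.0628] 0.0004954565345107643
pink [ 0.3914 -0.3789  0.0499] 0.0011973854438493174
jar [ 0.5864 -0.1957  0.0469] 0.0071628229367327505
can [ 0.5971 -0.3241  0.0448] 0.0063019313515213105
mug [0.4378 0.4034 0.0615] 0.005930255557474734
tabtip [0.4611 0.2015 0.1445] 0.003445693973067615
[ 0.5439  0.1306 -0.0404] [-0.8  0.   0.4  0.1  0.3 -0.6 -2.3  0.5  1.8 -0.3 -1.5 -0.3  0.7  0.1
  0.5 -0.7]
bay [0.5405 0.0457 0.04  ] tab [0.4726 0.1986 0.15  ] hinge [0.6035 0.1933 0.1265]
-2.316541311421461
white z 0.076 [ 0.4841 -0.3327  0.076 ] [ 0.4758 -0.3539  0.076 ]
white z 0 [ 0.5058 -0.3573  0.    ] [ 0.4926 -0.3397  0.    ]
```

Emit:
{"api": "arm_command", "payload": {"steps": [{"slide": [-0.018, -0.04, 0.0], "grip": 1}, {"slide": [-0.018, -0.04, 0.02], "grip": 1}, {"slide": [-0.018, -0.04, 0.03], "grip": 1}, {"slide": [-0.016, -0.04, 0.03], "grip": 1}, {"slide": [0.052, -0.027, 0.0], "rot": [0, 0, -7.5], "grip": 1}, {"slide": [0.048, -0.034, 0.0], "rot": [0, 0, -7.5], "grip": 1}, {"slide": [0.043, -0.04, 0.0], "rot": [0, 0, -7.5], "grip": 1}, {"slide": [0.038, -0.045, 0.0], "rot": [0, 0, -7.5], "grip": 1}]}}

```text
schema error: expected keys rot, slide, grip
```

Emit:
{"api": "arm_command", "payload": {"steps": [{"slide": [0.032, -0.05, 0.0], "rot": [0, 0, -7.5], "grip": 1}, {"slide": [0.025, -0.053, 0.0], "rot": [0, 0, -7.5], "grip": 1}, {"slide": [0.018, -0.056, 0.0], "rot": [0, 0, -7.5], "grip": 1}, {"slide": [0.01, -0.058, 0.0], "rot": [0, 0, -7.5], "grip": 1}, {"slide": [0.003, -0.059, 0.0], "rot": [0, 0, -7.5], "grip": 1}, {"slide": [-0.005, -0.059, 0.0], "rot": [0, 0, -7.5], "grip": 1}, {"slide": [-0.012, -0.058, 0.0], "rot": [0, 0, -7.5], "grip": 1}, {"slide": [-0.02, -0.055, 0.0], "rot": [0, 0, -7.5], "grip": 1}]}}

```text
time: 1.9
ee_pos: [0.302, 0.1224, 0.2226]
eef_rot: [0.669, 0.743, 0.0, -0.0]
ft_force: [0.7, -1.0, 0.5]
width: 0.0868
grip_force: 0.0
```

Run:
```python
from h import *
np.set_printoptions(precision=4,suppress=True)
s=sensors.read_state(); print(s['time'],s['ee_pos'],s['eef_rot'],s['joint_positions'],s['ft_force'])
p=shot('wrist','w1.png'); print(np.array(p['pose']),p['intrinsics'],p['k1'])
for d in eyes.look_for('battery',p): 
  b=d['bbox']; print(np.round(b),d['conf'],atz(p,((b[0]+b[2])/2,(b[1]+b[3])/2),.076))
print('expect',proj(p,[.485,-.345,.05]))
```

```text
1.9 [0.302  0.1224 0.2226] [ 0.6692  0.7431  0.0004 -0.    ] [-0.7929 -0.3876  0.2067  2.1512  0.079   1.3704 -0.5122] [ 0.7467 -0.9687  0.487 ]
[[ 0.9945  0.1001  0.0313  0.2936]
 [ 0.1048 -0.9492 -0.2969  0.2039]
 [ 0.      0.2985 -0.9544  0.3837]
 [ 0.      0.      0.      1.    ]] [[282.4648   0.     318.7082]
 [  0.     282.4648 201.3669]
 [  0.       0.       1.    ]] -0.0434575784254482
[507.  89. 640. 229.] 0.46 [0.5853 0.1885 0.076 ]
expect [[392.6779 446.7677]]
```

Emit:
{"api": "arm_command", "payload": {"steps": [{"slide": [0.0, -0.04, 0.01], "rot": [0, 0, -3], "grip": 1}, {"slide": [0.01, -0.05, 0.01], "rot": [0, 0, -3], "grip": 1}, {"slide": [0.02, -0.05, 0.01], "rot": [0, 0, -3], "grip": 1}, {"slide": [0.025, -0.05, 0.01], "rot": [0, 0, -3], "grip": 1}, {"slide": [0.03, -0.05, 0.01], "rot": [0, 0, -3], "grip": 1}, {"slide": [0.03, -0.05, 0.01], "rot": [0, 0, -3], "grip": 1}, {"slide": [0.03, -0.05, 0.0], "rot": [0, 0, -3], "grip": 1}, {"slide": [0.02, -0.04, 0.0], "rot": [0, 0, -3], "grip": 1}]}}

```text
time: 3.0
ee_pos: [0.4689, -0.2573, 0.2833]
eef_rot: [0.808, 0.59, 0.0, 0.001]
ft_force: [-0.3, 1.0, 0.0]
width: 0.0872
grip_force: 0.0
```

Run:
```python
from h import *
np.set_printoptions(precision=4,suppress=True)
s=sensors.read_state(); print(s['time'],s['ee_pos'],s['eef_rot'],s['joint_positions'])
p=shot('wrist','w2.png'); print(np.array(p['pose']))
for d in eyes.look_for('battery',p): 
  b=d['bbox']; print(np.round(b),d['conf'],atz(p,((b[0]+b[2])/2,(b[1]+b[3])/2),.05))
print('expect',proj(p,[.485,-.345,.05]))
```

```text
3.0 [ 0.4689 -0.2573  0.2833] [0.8076 0.5898 0.0003 0.0013] [-0.5058  0.1296  1.0231  1.6481 -0.1113  1.4239  0.2204]
[[ 0.9527 -0.2907 -0.0891  0.4939]
 [-0.304  -0.9085 -0.2867 -0.1789]
 [ 0.0024  0.3002 -0.9539  0.4442]
 [ 0.      0.      0.      1.    ]]
[277. 110. 320. 160.] 0.91 [ 0.4596 -0.1984  0.05  ]
[323. 200. 366. 248.] 0.84 [ 0.4832 -0.3435  0.05  ]
[271. 240. 312. 272.] 0.63 [ 0.3893 -0.3694  0.05  ]
expect [[346.0053 224.722 ]]
```

View pics/w2.png

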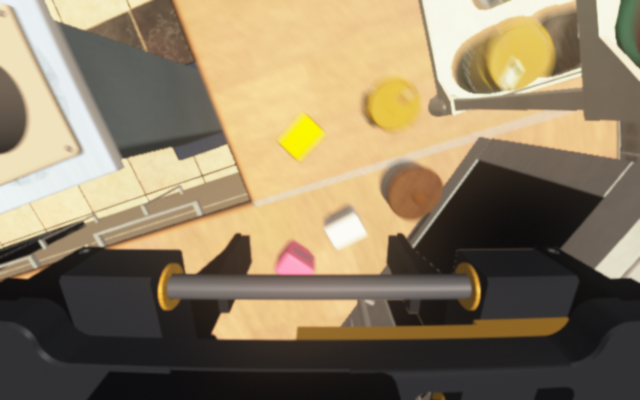

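Run:
```python
from h import *
np.set_printoptions(precision=3,suppress=True)
a=cv2.imread('pics/w2.png')[130:290,270:500]
cv2.imwrite('pics/w2c.png',cv2.resize(a,None,fx=3.4,fy=3.4,interpolation=cv2.INTER_CUBIC))
p=shot('wrist')
for n,uv in [('corner',(480,140)),('mid',(430,228))]: print(n,atz(p,uv,0.),atz(p,uv,.2))
```

```text
corner [ 0.72  -0.296  0.   ] [ 0.618 -0.243  0.2  ]
mid [ 0.616 -0.418  0.   ] [ 0.561 -0.31   0.2  ]
```

View pics/w2c.png

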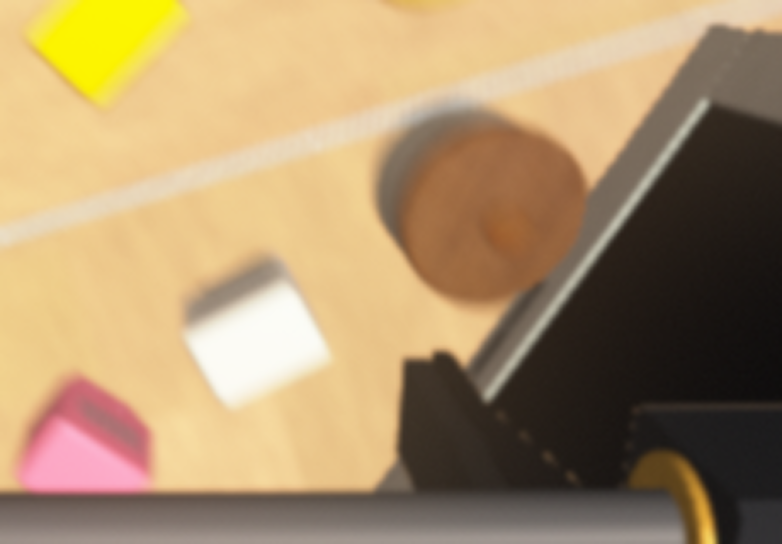

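The white block has its head top at w2 about (346,231). The pink and yellow ones are at (295,260) and (302,137). The choice is confirmed; the oven lies to its right, beyond the canister.

Run:
```python
from h import *
np.set_printoptions(precision=4,suppress=True)
p=shot('wrist')
C=[(185,333),(277,290),(330,355),(233,408)]
P=np.array([atz(p,(u/3.4+270,v/3.4+130),.076)[:2] for u,v in C]); print(P,P.mean(0))
for i in range(4):
  d=P[(i+1)%4]-P[i]; print(np.linalg.norm(d),np.degrees(np.arctan2(d[1],d[0])))
```

```text
[[ 0.4529 -0.329 ]
 [ 0.4942 -0.3224]
 [ 0.5074 -0.357 ]
 [ 0.462  -0.3681]] [ 0.4791 -0.3441]
0.0418543212512685 9.111450960318724
0.036999128416143286 -69.10648546833696
0.04681788811803412 -166.21703680872903
0.04012671856340507 103.03659592211821
```

Run:
```python
from h import *
np.set_printoptions(precision=3,suppress=True)
t=shot('top');s=shot('side');w=shot('wrist')
T=lambda u,v:(u/2.8+180,v/2.8+130); S=lambda u,v:(u/2.2+220,v/2.2+90);W=lambda u,v:(u/3.4+270,v/3.4+130)
def pl(p,a,b):
    o,d=ray(p,a);_,e=ray(p,b);n=np.cross(d,e);n/=np.linalg.norm(n);return n,n@o
L={'t':pl(t,T(575,60),T(765,175)),'w_out':pl(w,W(470,365),W(715,25)),'w_sil':pl(w,W(485,400),W(708,100)),'s':pl(s,S(478,395),S(410,555))}
import itertools
for a,b in itertools.combinations(L,2):
    n1,c1=L[a];n2,c2=L[b]
    for y in(-.3,-.38):
        print(a,b,y,np.linalg.lstsq(np.array([n1,n2,[0,1,0]]),np.array([c1,c2,y]),rcond=None)[0])
big=cv2.imread('pics/top0.png')[110:220,370:530]; b2=cv2.imread('pics/side0.png')[240:400,360:520]
im=np.hstack([cv2.resize(big,(436,300)),cv2.resize(b2,(300,300))]); cv2.imwrite('pics/ov.png',im)
```

```text
t w_out -0.3 [ 0.462 -0.3    0.31 ]
t w_out -0.38 [ 0.418 -0.38   0.256]
t w_sil -0.3 [ 0.428 -0.3    0.36 ]
t w_sil -0.38 [ 0.37  -0.38   0.323]
t s -0.3 [ 0.725 -0.3   -0.063]
t s -0.38 [ 0.613 -0.38  -0.021]
w_out w_sil -0.3 [ 0.375 -0.3    0.421]
w_out w_sil -0.38 [ 0.299 -0.38   0.407]
w_out s -0.3 [ 0.72  -0.3   -0.017]
w_out s -0.38 [ 0.609 -0.38   0.013]
w_sil s -0.3 [ 0.716 -0.3    0.023]
w_sil s -0.38 [ 0.605 -0.38   0.049]
```

View pics/ov.png

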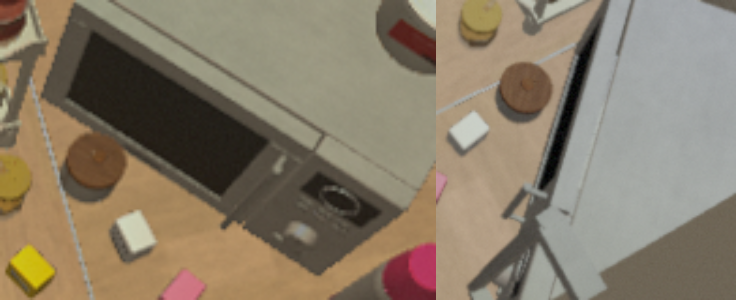

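Run:
```python
from h import *
np.set_printoptions(precision=3,suppress=True)
t=shot('top')
f=lambda u,v:(370+u*160/436,110+v*110/300)
n=np.array([-.59,.81,0]);c=n@np.array([.61,-.38,0])
for nm,uv in [('base corner L',(45,98)),('base mid',(225,203)),('base R',(320,275)),('handle top',(280,160)),('handle bot',(228,225)),('topL',(80,5)),('topR',(405,205))]:
    print(nm,'z0',atz(t,f(*uv),0))
    o,d=ray(t,f(*uv))
    for e in (0,.03,.05): print('   off',e,o+d*((c+e-n@o)/(n@d)))
```

```text
base corner L z0 [ 0.72  -0.293  0.   ]
   off 0 [ 0.725 -0.296 -0.011]
   off 0.03 [ 0.698 -0.279  0.051]
   off 0.05 [ 0.68  -0.267  0.092]
base mid z0 [ 0.516 -0.496  0.   ]
   off 0 [ 0.494 -0.465  0.075]
   off 0.03 [ 0.477 -0.44   0.134]
   off 0.05 [ 0.465 -0.424  0.172]
base R z0 [ 0.389 -0.593  0.   ]
   off 0 [ 0.372 -0.553  0.082]
   off 0.03 [ 0.361 -0.525  0.14 ]
   off 0.05 [ 0.353 -0.506  0.178]
handle top z0 [ 0.561 -0.593  0.   ]
   off 0 [ 0.482 -0.473  0.245]
   off 0.03 [ 0.465 -0.448  0.296]
   off 0.05 [ 0.454 -0.432  0.33 ]
handle bot z0 [ 0.484 -0.491  0.   ]
   off 0 [ 0.476 -0.478  0.031]
   off 0.03 [ 0.459 -0.453  0.091]
   off 0.05 [ 0.448 -0.436  0.131]
topL z0 [ 0.855 -0.382  0.   ]
   off 0 [ 0.724 -0.297  0.249]
   off 0.03 [ 0.697 -0.28   0.3  ]
   off 0.05 [ 0.679 -0.268  0.334]
topR z0 [ 0.461 -0.745  0.   ]
   off 0 [ 0.377 -0.55   0.329]
   off 0.03 [ 0.365 -0.521  0.376]
   off 0.05 [ 0.357 -0.503  0.408]
```

Emit:
{"api": "arm_command", "payload": {"steps": [{"slide": [0.002, -0.014, -0.01], "rot": [0, 0, 6], "grip": 1}, {"slide": [0.002, -0.015, -0.02], "rot": [0, 0, 6], "grip": 1}, {"slide": [0.002, -0.015, -0.025], "rot": [0, 0, 6], "grip": 1}, {"slide": [0.002, -0.015, -0.025], "rot": [0, 0, 6], "grip": 1}, {"slide": [0.002, -0.014, -0.025], "rot": [0, 0, 4], "grip": 1}, {"slide": [0, -0.014, -0.025], "rot": [0, 0, 3], "grip": 1}, {"slide": [0, 0, 0], "rot": [0, 0, 0], "grip": 1}, {"slide": [0, 0, 0], "rot": [0, 0, 0], "grip": 1}]}}

```text
time: 4.4
ee_pos: [0.4779, -0.342, 0.154]
eef_rot: [0.621, 0.784, 0.001, 0.001]
ft_force: [0.1, -0.4, 0.6]
width: 0.0867
grip_force: 0.0
```

Run:
```python
from h import *
np.set_printoptions(precision=4,suppress=True)
s=sensors.read_state(); print(s['time'],s['ee_pos'],s['eef_rot'],s['joint_positions'])
p=shot('wrist','w3.png'); 
for d in eyes.look_for('battery',p): 
  b=d['bbox']; print(np.round(b),d['conf'],atz(p,((b[0]+b[2])/2,(b[1]+b[3])/2),.06))
print('expect',proj(p,[.479,-.344,.076]))
im=np.array(p['pixels']).astype(int); m=((im.min(2)>185)&((im.max(2)-im.min(2))<28)).astype(np.uint8)
u,v=proj(p,[.479,-.344,.076])[0].astype(int)
n,l,st,c=cv2.connectedComponentsWithStats(m)
for i in range(1,n):
  if st[i,4]>300: print(st[i],c[i])
k=min([i for i in range(1,n) if st[i,4]>300],key=lambda i:np.hypot(*(c[i]-[u,v])))
cs=cv2.findContours((l==k).astype(np.uint8),0,2)[0]; cc=max(cs,key=cv2.contourArea)[:,0]
P=np.array([atz(p,q,.076)[:2] for q in cc.astype(float)]).astype(np.float32)
print(cv2.minAreaRect(P*1000))
```

```text
4.4 [ 0.4779 -0.342   0.154 ] [0.6207 0.7841 0.0008 0.0006] [-0.1632  0.3975  0.8914  1.6923 -0.3296  1.2088  1.04  ]
[290. 176. 354. 228.] 0.89 [ 0.4812 -0.3401  0.06  ]
[305.   1. 377.  72.] 0.78 [ 0.4631 -0.1994  0.06  ]
[186. 182. 254. 248.] 0.74 [ 0.3885 -0.3755  0.06  ]
expect [[319.0291 211.182 ]]
[ 549    0   91  118 4361] [594.1291  38.2733]
[ 213  105  427  110 1345] [426.3316 158.0617]
[ 538  133  102   36 1347] [600.6719 149.2353]
[ 294  188   55   38 1959] [320.9765 206.2425]
((479.703125, -339.5873718261719), (48.039588928222656, 34.40592575073242), 11.786809921264648)
```

View pics/w3.png

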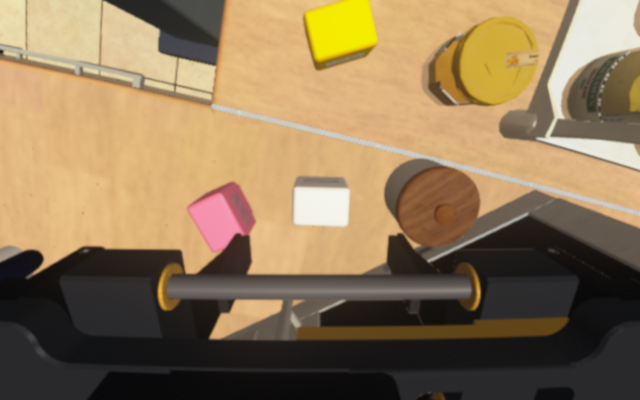

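Emit:
{"api": "arm_command", "payload": {"steps": [{"slide": [0.002, 0.002, 0], "rot": [0, 0, -1.5], "grip": 0.76}, {"slide": [0, 0, -0.01], "rot": [0, 0, 0], "grip": 0.76}, {"slide": [0, 0, -0.01], "rot": [0, 0, 0], "grip": 0.76}, {"slide": [0, 0, -0.017], "rot": [0, 0, 0], "grip": 0.76}, {"slide": [0, 0, -0.02], "rot": [0, 0, 0], "grip": 0.76}, {"slide": [0, 0, -0.02], "rot": [0, 0, 0], "grip": 0.76}, {"slide": [0, 0, -0.02], "rot": [0, 0, 0], "grip": 0.76}, {"slide": [0, 0, -0.018], "rot": [0, 0, 0], "grip": 0.76}], "newtons": 30}}

```text
time: 5.5
ee_pos: [0.4791, -0.3407, 0.036]
eef_rot: [0.631, 0.776, -0.0, -0.0]
ft_force: [0.2, 0.0, 0.3]
width: 0.0666
grip_force: 0.0
```

Emit:
{"api": "arm_command", "payload": {"steps": [{"slide": [0, 0, 0], "rot": [0, 0, 0], "grip": 0.76}, {"slide": [0, 0, 0], "rot": [0, 0, 0], "grip": 0.5}, {"slide": [0, 0, 0], "rot": [0, 0, 0], "grip": 0.4}, {"slide": [0, 0, 0], "rot": [0, 0, 0], "grip": 0.4}, {"slide": [0, 0, 0], "rot": [0, 0, 0], "grip": 0.4}, {"slide": [0, 0, 0], "rot": [0, 0, 0], "grip": 0.4}, {"slide": [0, 0, 0], "rot": [0, 0, 0], "grip": 0.4}, {"slide": [0, 0, 0], "rot": [0, 0, 0], "grip": 0.4}], "newtons": 30}}

```text
time: 6.5
ee_pos: [0.4798, -0.3411, 0.0383]
eef_rot: [0.631, 0.776, 0.0, 0.001]
ft_force: [-0.1, -0.3, 5.9]
width: 0.0516
grip_force: 30.3
```

Emit:
{"api": "arm_command", "payload": {"steps": [{"slide": [0, 0, 0.015], "rot": [0, 0, 0], "grip": 0.4}, {"slide": [0, 0, 0.03], "rot": [0, 0, 0], "grip": 0.4}, {"slide": [0, 0, 0.045], "rot": [0, 0, 0], "grip": 0.4}, {"slide": [0, 0.005, 0.045], "rot": [0, 0, 0], "grip": 0.4}, {"slide": [0, 0.015, 0.03], "rot": [0, 0, -2], "grip": 0.4}, {"slide": [0.005, 0.03, 0.005], "rot": [0, 0, -2], "grip": 0.4}, {"slide": [0.01, 0.04, 0], "rot": [0, 0, -2], "grip": 0.4}, {"slide": [0.01, 0.045, 0], "rot": [0, 0, -2], "grip": 0.4}]}}

```text
time: 7.5
ee_pos: [0.5041, -0.2049, 0.2082]
eef_rot: [0.684, 0.729, 0.0, 0.0]
ft_force: [1.6, 0.2, -2.4]
width: 0.0518
grip_force: 30.3
```

Emit:
{"api": "arm_command", "payload": {"steps": [{"slide": [0.01, 0.045, 0], "rot": [0, 0, -2], "grip": 0.4}, {"slide": [0.01, 0.045, 0], "rot": [0, 0, -2], "grip": 0.4}, {"slide": [0.01, 0.045, 0], "rot": [0, 0, -2], "grip": 0.4}, {"slide": [0.005, 0.04, 0], "rot": [0, 0, 0], "grip": 0.4}, {"slide": [0, 0.02, 0], "rot": [0, 0, 0], "grip": 0.4}, {"slide": [0, 0.01, 0], "rot": [0, 0, 0], "grip": 0.4}, {"slide": [0, 0, 0], "rot": [0, 0, 0], "grip": 0.4}, {"slide": [0, 0, 0], "rot": [0, 0, 0], "grip": 0.4}]}}

```text
time: 8.5
ee_pos: [0.5392, -0.0021, 0.2078]
eef_rot: [0.721, 0.693, -0.0, 0.0]
ft_force: [0.2, -0.8, -2.5]
width: 0.0518
grip_force: 30.3
```

Run:
```python
from h import *
np.set_printoptions(precision=4,suppress=True)
s=sensors.read_state(); print(s['time'],s['ee_pos'],s['eef_rot'],s['joint_positions'],s['width'],s['ft_force'])
p=shot('wrist','w4.png')
print('bay',proj(p,[.5405,.0457,.04]))
```

```text
8.5 [ 0.5392 -0.0021  0.2078] [ 0.7212  0.6927 -0.      0.0001] [-0.8355  0.1843  0.8542  1.7477 -0.1447  1.2748  0.0124] 0.05176552680304922 [ 0.1593 -0.774  -2.5216]
bay [[317.9209 144.1525]]
```

View pics/w4.png

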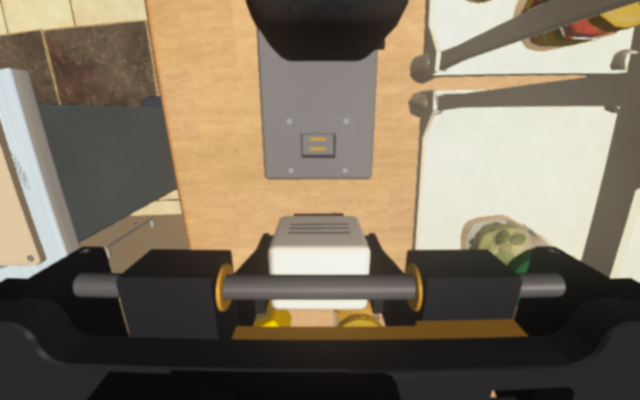

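Bay hole is at (318,145) with four screws round it. The battery in hand has its head's top face edges at about rows 216–248, columns 272–368.

Run:
```python
from h import *
np.set_printoptions(precision=4,suppress=True,linewidth=200)
p=shot('wrist'); g=cv2.cvtColor(np.array(p['pixels']),cv2.COLOR_RGB2GRAY)
print(g[128:162,308].tolist()); print(g[128:162,329].tolist())
print('r137',g[137,292:345].tolist()); print('r153',g[153,292:345].tolist())
C=np.array([.5405,.0457]);a=np.radians(-2.3);R=np.array([[np.cos(a),-np.sin(a)],[np.sin(a),np.cos(a)]])
for q in [(-.0195,-.0135),(.0195,-.0135),(.0195,.0135),(-.0195,.0135)]: print(proj(p,[*(C+R@q),.04]))
# head edges in the hand
print('col320',g[205:280:1,285].tolist())
for r in (225,240,262): print(r,g[r,262:285].tolist(),g[r,355:380].tolist())
# tray edges
for r in (70,100,165): 
  print(r,g[r,254:274].tolist(),g[r,366:384].tolist())
```

```text
[136, 135, 135, 135, 132, 125, 122, 128, 135, 136, 138, 137, 136, 135, 135, 135, 135, 135, 135, 136, 136, 136, 135, 135, 134, 131, 118, 92, 79, 94, 119, 132, 134, 135]
[136, 136, 136, 136, 130, 124, 126, 133, 135, 136, 136, 136, 136, 135, 136, 136, 136, 136, 136, 136, 136, 136, 136, 136, 135, 129, 112, 88, 79, 92, 115, 130, 135, 135]
r137 [135, 136, 136, 135, 136, 135, 134, 129, 115, 107, 117, 129, 134, 134, 134, 135, 136, 140, 145, 148, 149, 149, 149, 149, 148, 149, 149, 149, 149, 149, 149, 148, 149, 146, 141, 137, 136, 136, 136, 134, 126, 106, 91, 103, 124, 135, 138, 138, 139, 138, 138, 138, 139]
r153 [136, 135, 135, 135, 135, 135, 135, 133, 123, 109, 107, 121, 130, 132, 132, 132, 131, 130, 129, 129, 128, 128, 128, 128, 129, 128, 129, 128, 128, 129, 128, 128, 128, 128, 129, 128, 129, 129, 129, 127, 120, 103, 97, 112, 129, 136, 137, 138, 137, 137, 137, 138, 137]
[[301.136  155.9413]]
[[334.6877 155.9442]]
[[335.0692 132.1768]]
[[300.7216 132.175 ]]
col320 [191, 189, 186, 184, 182, 181, 181, 180, 181, 179, 169, 148, 134, 131, 131, 132, 132, 134, 134, 134, 134, 135, 135, 136, 136, 136
[... 830 characters left out ...]
2, 242, 242, 242, 242, 242, 242, 242, 242, 241, 239, 237, 234, 223, 183, 114, 64, 54, 53, 52, 52, 52, 52, 52, 51]
70 [185, 185, 184, 174, 146, 120, 120, 131, 137, 137, 137, 137, 136, 137, 137, 136, 137, 136, 136, 136] [136, 137, 136, 136, 137, 136, 137, 137, 136, 137, 145, 163, 177, 181, 182, 182, 182, 182]
100 [191, 190, 189, 188, 185, 166, 138, 121, 125, 134, 137, 137, 137, 137, 137, 136, 136, 136, 137, 137] [138, 138, 139, 138, 138, 138, 138, 136, 139, 154, 175, 184, 187, 187, 186, 186, 183, 182]
165 [182, 182, 181, 180, 179, 180, 181, 181, 175, 156, 131, 121, 127, 133, 135, 135, 134, 134, 134, 134] [139, 138, 138, 138, 137, 142, 155, 167, 173, 176, 177, 178, 178, 177, 176, 175, 176, 176]
```

Run:
```python
import cv2
a=cv2.imread('pics/w4.png')[60:310,220:420]; cv2.imwrite('pics/w4c.png',cv2.resize(a,(480,600),interpolation=cv2.INTER_CUBIC))
```

```text
(no output)
```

View pics/w4c.png

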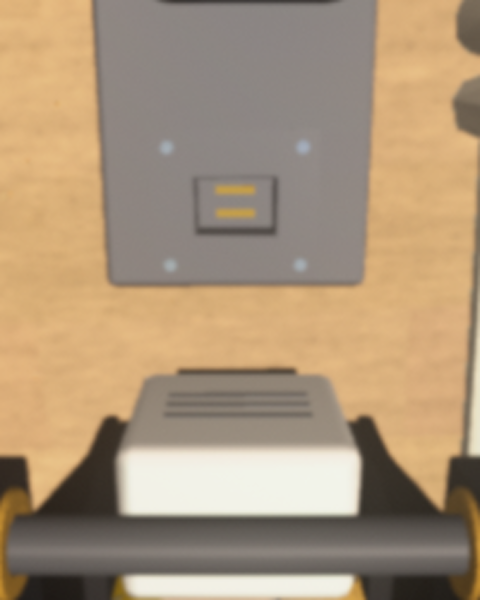

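Run:
```python
from h import *
np.set_printoptions(precision=4,suppress=True,linewidth=200)
p=shot('wrist'); s=sensors.read_state(); print(s['ee_pos'])
E=lambda r:2*np.degrees(np.arctan2(r[1],r[0]))
g=cv2.cvtColor(np.array(p['pixels']),cv2.COLOR_RGB2GRAY); print(g[296:318,285].tolist(),g[296:318,345].tolist())
for nm,a,b in [('L',(258.2,70),(263.8,165)),('R',(376.8,70),(371.8,165))]:
  A,B=atz(p,a,.012),atz(p,b,.012); print(nm,A,B,np.degrees(np.arctan2(*(B-A)[:2])))
print('hole L,R,C',atz(p,(300.9,145),.04),atz(p,(334.7,145),.04),atz(p,(317.8,145.1),.04))
zt=s['ee_pos'][2]+.038
print('head +y',atz(p,(320,246),zt),'-y',atz(p,(320,308.7),zt),'L',atz(p,(268.8,262),zt),'R',atz(p,(369.3,262),zt))
print('lower +y edge (z 26 up)',atz(p,(320,215.5),zt-.05), 'grinder/tray -y edge',atz(p,(315,178),.012))
```

```text
[ 0.5393 -0.0017  0.2077]
[98, 95, 106, 156, 213, 234, 238, 239, 239, 238, 235, 225, 198, 164, 141, 131, 129, 129, 130, 130, 130, 130] [100, 98, 108, 156, 214, 235, 239, 240, 239, 239, 236, 229, 212, 183, 160, 150, 149, 149, 149, 148, 144, 133]
L [0.4742 0.1316 0.012 ] [0.4703 0.0196 0.012 ] -178.01804419925728
R [0.6124 0.126  0.012 ] [0.6079 0.0141 0.012 ] -177.66590980181164
hole L,R,C [0.5209 0.0457 0.04  ] [0.5598 0.0442 0.04  ] [0.5403 0.0448 0.04  ]
head +y [0.541  0.019  0.2457] -y [ 0.5396 -0.0172  0.2457] L [0.5156 0.0113 0.2457] R [0.5649 0.0093 0.2457]
lower +y edge (z 26 up) [0.5411 0.0161 0.1957] grinder/tray -y edge [0.5348 0.     0.012 ]
```

Emit:
{"api": "arm_command", "payload": {"steps": [{"slide": [0.001, 0.015, 0], "rot": [0, 0, 0], "grip": 0.4}, {"slide": [0, 0.02, -0.01], "rot": [0, 0, 0], "grip": 0.4}, {"slide": [0, 0.0115, -0.025], "rot": [0, 0, 0], "grip": 0.4}, {"slide": [0, 0, -0.035], "rot": [0, 0, 0], "grip": 0.4}, {"slide": [0, 0, -0.03], "rot": [0, 0, 0], "grip": 0.4}, {"slide": [0, 0, -0.02], "rot": [0, 0, 0], "grip": 0.4}, {"slide": [0, 0, 0], "rot": [0, 0, 0], "grip": 0.4}, {"slide": [0, 0, 0], "rot": [0, 0, 0], "grip": 0.4}]}}

```text
time: 9.65
ee_pos: [0.5406, 0.0466, 0.0881]
eef_rot: [0.72, 0.694, 0.0, 0.0]
ft_force: [-0.9, 0.3, -2.2]
width: 0.0516
grip_force: 30.3
```

Run:
```python
from h import *
import cv2
p=shot('wrist','w5.png'); s=sensors.read_state(); print(s['time'],s['ee_pos'],s['eef_rot'],s['ft_force'])
q=shot('side','s5.png')
b=s['ee_pos'].copy() if hasattr(s['ee_pos'],'copy') else list(s['ee_pos'])
print('side bay px',proj(q,[.5403,.0448,.04]),'wrist',proj(p,[.5403,.0448,.04]))
a=cv2.imread('pics/w5.png')[60:320,220:420]
u,v=proj(q,[.5403,.0448,.06])[0].astype(int)
c=cv2.imread('pics/s5.png')[v-60:v+60,u-50:u+50]
cv2.imwrite('pics/v5.png',cv2.hconcat([cv2.resize(a,(430,560),interpolation=2),cv2.resize(c,(360,560),interpolation=2)]))
```

```text
9.7 [0.54084229 0.04641407 0.08834938] [7.20416270e-01 6.93541614e-01 5.95460540e-04 2.71631293e-04] [-0.09764669  0.0502289  -1.66367819]
side bay px [[333.93557128 196.025487  ]] wrist [[317.96989719 223.26330204]]
```

View pics/v5.png

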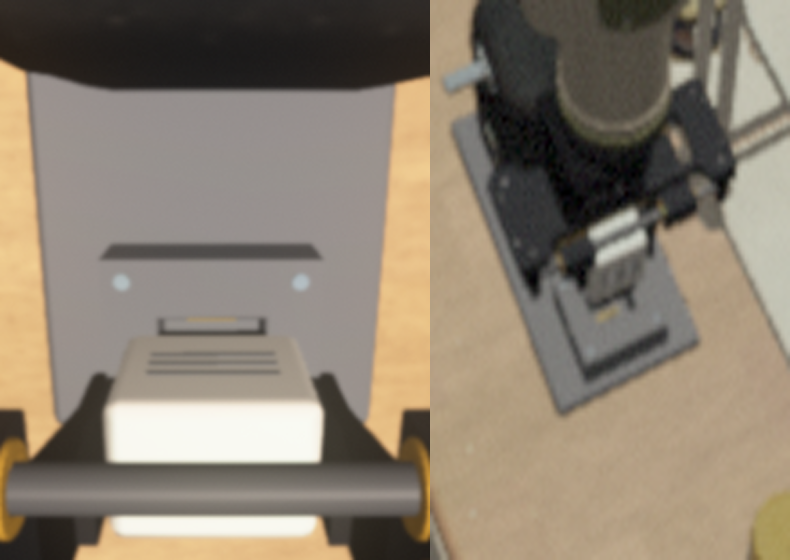

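The battery is centred on the hole in x (hole columns 158–267 in the crop, head 107–320, both with centre ~213). Descending now.

Emit:
{"api": "arm_command", "payload": {"steps": [{"slide": [0, -0.0015, 0], "rot": [0, 0, 0], "grip": 0.4}, {"slide": [0, 0, -0.005], "rot": [0, 0, 0], "grip": 0.4}, {"slide": [0, 0, -0.005], "rot": [0, 0, 0], "grip": 0.4}, {"slide": [0, 0, -0.005], "rot": [0, 0, 0], "grip": 0.4}, {"slide": [0, 0, -0.003], "rot": [0, 0, 0], "grip": 0.4}, {"slide": [0, 0, -0.003], "rot": [0, 0, 0], "grip": 0.4}, {"slide": [0, 0, 0], "rot": [0, 0, 0], "grip": 0.4}, {"slide": [0, 0, 0], "rot": [0, 0, 0], "grip": 0.4}]}}

```text
time: 10.75
ee_pos: [0.5404, 0.0443, 0.0667]
eef_rot: [0.721, 0.693, 0.0, 0.0]
ft_force: [0.2, 0.6, -2.3]
width: 0.0515
grip_force: 30.3
```

Emit:
{"api": "arm_command", "payload": {"steps": [{"slide": [0, 0, -0.004], "rot": [0, 0, 0], "grip": 0.4}, {"slide": [0, 0, -0.004], "rot": [0, 0, 0], "grip": 0.4}, {"slide": [0, 0, -0.003], "rot": [0, 0, 0], "grip": 0.4}, {"slide": [0, 0, -0.002], "rot": [0, 0, 0], "grip": 0.4}, {"slide": [0, 0, -0.002], "rot": [0, 0, 0], "grip": 0.4}, {"slide": [0, 0, 0], "rot": [0, 0, 0], "grip": 0.4}, {"slide": [0, 0, 0], "rot": [0, 0, 0], "grip": 0.4}, {"slide": [0, 0, 0], "rot": [0, 0, 0], "grip": 0.4}]}}

```text
time: 11.75
ee_pos: [0.5402, 0.0442, 0.0521]
eef_rot: [0.721, 0.693, 0.0, -0.0]
ft_force: [-6.0, 0.6, 8.5]
width: 0.0519
grip_force: 30.0
```

Emit:
{"api": "arm_command", "payload": {"steps": [{"slide": [0, 0, -0.002], "rot": [0, 0, 0], "grip": 0.4}, {"slide": [0, 0, -0.002], "rot": [0, 0, 0], "grip": 0.4}, {"slide": [0, 0, 0], "rot": [0, 0, 0], "grip": 0.4}, {"slide": [0, 0, 0], "rot": [0, 0, 0], "grip": 0.4}, {"slide": [0, 0, 0], "rot": [0, 0, 0], "grip": 0.4}, {"slide": [0, 0, 0], "rot": [0, 0, 0], "grip": 0.4}, {"slide": [0, 0, 0], "rot": [0, 0, 0], "grip": 0.4}, {"slide": [0, 0, 0], "rot": [0, 0, 0], "grip": 0.4}]}}

```text
time: 12.75
ee_pos: [0.5402, 0.0443, 0.0502]
eef_rot: [0.721, 0.693, 0.0, -0.001]
ft_force: [-17.6, -0.8, 39.4]
width: 0.0519
grip_force: 30.0
```

Emit:
{"api": "arm_command", "payload": {"steps": [{"slide": [0, 0, 0.002], "rot": [0, 0, 0], "grip": 0.4}, {"slide": [0, 0, 0], "rot": [0, 0, 0], "grip": 0.7}, {"slide": [0, 0, 0], "rot": [0, 0, 0], "grip": 0.85}, {"slide": [0, 0, 0], "rot": [0, 0, 0], "grip": 0.85}, {"slide": [0, 0, 0], "rot": [0, 0, 0], "grip": 0.85}, {"slide": [0, 0, 0.02], "rot": [0, 0, 0], "grip": 0.85}, {"slide": [0, 0, 0.04], "rot": [0, 0, 0], "grip": 0.85}, {"slide": [0, 0, 0.04], "rot": [0, 0, 0], "grip": 0.85}]}}

```text
time: 13.75
ee_pos: [0.5404, 0.0439, 0.152]
eef_rot: [0.721, 0.693, 0.0, 0.0]
ft_force: [0.8, -0.4, -0.0]
width: 0.0738
grip_force: 0.0
```

Run:
```python
from h import *
p=shot('wrist','w6.png'); s=sensors.read_state(); print(s['time'],s['ee_pos'],s['ft_force'],s['width'])
for d in eyes.look_for('battery',p)[:2]: print(d)
# expected seated head corners
C=np.array([.5403,.0446]);a=np.radians(-2.2);R=np.array([[np.cos(a),-np.sin(a)],[np.sin(a),np.cos(a)]])
im=cv2.imread('pics/w6.png')
for z,c in((.09,(0,0,255)),(.04,(255,0,0))):
  pts=proj(p,[[*(C+R@q),z] for q in [(-.026,-.019),(.026,-.019),(.026,.019),(-.026,.019)]])
  cv2.polylines(im,[np.round(pts*8).astype(np.int32)],True,c,1,cv2.LINE_AA,3)
cv2.imwrite('pics/w6c.png',cv2.resize(im[90:310,220:420],(545,600),interpolation=2))
```

```text
13.8 [0.54295377 0.0437553  0.15699393] [ 2.97050008 -1.05551532  4.30132122] 0.07394488949454811
{'bbox': [288.4, 180.0, 353.1, 235.1], 'conf': 0.81}
```

View pics/w6c.png

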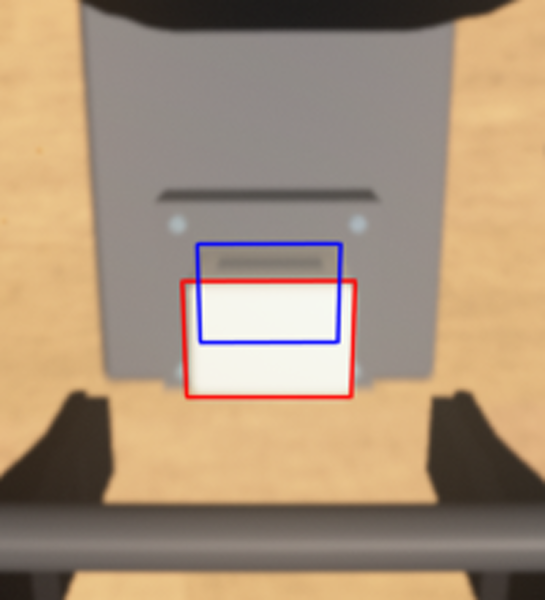

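Emit:
{"api": "arm_command", "payload": {"steps": [{"slide": [0, 0, 0.04], "rot": [0, 0, 0], "grip": 0.85}, {"slide": [-0.01, 0, 0.04], "rot": [0, 0, 10], "grip": 0.85}, {"slide": [-0.02, 0.01, 0.03], "rot": [0, 0, 10], "grip": 0.85}, {"slide": [-0.02, 0.02, 0], "rot": [0, 0, 10], "grip": 0.7}, {"slide": [-0.02, 0.03, 0], "rot": [0, 0, 10], "grip": 0.6}, {"slide": [-0.01, 0.03, 0], "rot": [0, 0, 10], "grip": 0.5}, {"slide": [0, 0.03, 0], "rot": [0, 0, 10], "grip": 0.5}, {"slide": [0, 0.03, 0], "rot": [0, 0, 10], "grip": 0.5}]}}

```text
time: 14.85
ee_pos: [0.4602, 0.1949, 0.2602]
eef_rot: [0.19, 0.982, 0.0, 0.0]
ft_force: [0.5, 0.1, 0.1]
width: 0.0444
grip_force: 0.0
```

Emit:
{"api": "arm_command", "payload": {"steps": [{"slide": [0, 0, 0], "rot": [0, 0, 10], "grip": 0.5}, {"slide": [0, 0, 0], "rot": [0, 0, 10], "grip": 0.5}, {"slide": [0, 0, 0], "rot": [0, 0, 0], "grip": 0.5}, {"slide": [0, 0, 0], "rot": [0, 0, 0], "grip": 0.5}, {"slide": [0, 0, 0], "rot": [0, 0, 0], "grip": 0.5}, {"slide": [0, 0, 0], "rot": [0, 0, 0], "grip": 0.5}, {"slide": [0, 0, 0], "rot": [0, 0, 0], "grip": 0.5}, {"slide": [0, 0, 0], "rot": [0, 0, 0], "grip": 0.5}]}}

```text
time: 15.85
ee_pos: [0.4603, 0.1943, 0.2596]
eef_rot: [0.019, 1.0, 0.0, -0.0]
ft_force: [0.4, 0.3, -0.4]
width: 0.0436
grip_force: 0.0
```

Run:
```python
from h import *
from scipy.spatial.transform import Rotation as Ro
np.set_printoptions(precision=4,suppress=True,linewidth=200)
p=shot('wrist','w7.png'); s=sensors.read_state(); print(s['time'],s['ee_pos'],s['ft_force'],s['width'],s['joint_positions'])
print(Ro.from_quat(s['eef_rot']).as_matrix())
C=np.array([.5436,.1295]);a=np.radians(-2.2);R=np.array([[np.cos(a),-np.sin(a)],[np.sin(a),np.cos(a)]])
D=lambda x,y,z:[*(C+R@[x,y]),z]
print('tab',D(-.074,.065,.15),proj(p,D(-.074,.065,.1535)))
for n in('lid_tab','tab_grip'):
  for d in eyes.look_for(n,p)[:2]: print(n,d)
im=cv2.imread('pics/w7.png')
pts=proj(p,[D(x,y,.1535) for x,y in((-.048,.058),(-.086,.058),(-.086,.072),(-.048,.072))])
cv2.polylines(im,[np.round(pts*8).astype(np.int32)],True,(0,0,255),1,cv2.LINE_AA,3)
cv2.imwrite('pics/w7c.png',im[:, 80:560])
```

```text
15.9 [0.4603 0.1943 0.2595] [ 0.0676 -0.632  -0.7652] 0.04372951082539881 [-1.1124  0.0127  0.6355  1.7568 -0.0077  1.3747  1.0566]
[[-0.9992  0.0387 -0.0001]
 [ 0.0387  0.9992 -0.    ]
 [ 0.0001 -0.     -1.    ]]
tab [np.float64(0.4721497517763028), np.float64(0.19729278743916684), 0.15] [[322.6999 211.2576]]
lid_tab {'bbox': [304.9, 194.1, 338.9, 236.3], 'conf': 0.82}
tab_grip {'bbox': [306.9, 194.1, 339.5, 235.5], 'conf': 0.87}
```

View pics/w7c.png

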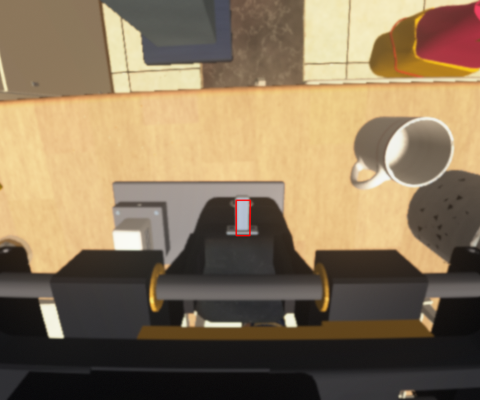

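Emit:
{"api": "arm_command", "payload": {"steps": [{"slide": [0.005, 0.0015, -0.01], "rot": [0, 0, 0], "grip": 0.5}, {"slide": [0.005, 0.0015, -0.03], "rot": [0, 0, 0], "grip": 0.5}, {"slide": [0, 0, -0.03], "rot": [0, 0, 0], "grip": 0.5}, {"slide": [0, 0, -0.025], "rot": [0, 0, 0], "grip": 0.5}, {"slide": [0, 0, -0.02], "rot": [0, 0, 0], "grip": 0.5}, {"slide": [0, 0, -0.008], "rot": [0, 0, 0], "grip": 0.5}, {"slide": [0, 0, 0], "rot": [0, 0, 0], "grip": 0.5}, {"slide": [0, 0, 0], "rot": [0, 0, 0], "grip": 0.5}], "newtons": 40}}

```text
time: 17.0
ee_pos: [0.4708, 0.1975, 0.1373]
eef_rot: [0.019, 1.0, 0.0, 0.0]
ft_force: [0.4, -0.0, 0.2]
width: 0.0437
grip_force: 0.0
```

Emit:
{"api": "arm_command", "payload": {"steps": [{"slide": [0, 0, 0], "rot": [0, 0, 0], "grip": 0.25}, {"slide": [0, 0, 0], "rot": [0, 0, 0], "grip": 0.1}, {"slide": [0, 0, 0], "rot": [0, 0, 0], "grip": 0}, {"slide": [0, 0, 0], "rot": [0, 0, 0], "grip": 0}, {"slide": [0, 0, 0], "rot": [0, 0, 0], "grip": 0}, {"slide": [0, 0, 0], "rot": [0, 0, 0], "grip": 0}, {"slide": [0, 0, 0], "rot": [0, 0, 0], "grip": 0}, {"slide": [0, 0, 0], "rot": [0, 0, 0], "grip": 0}], "newtons": 40}}

```text
time: 18.0
ee_pos: [0.4703, 0.197, 0.1366]
eef_rot: [0.019, 1.0, -0.0, -0.0]
ft_force: [-0.8, -3.1, 3.1]
width: 0.0137
grip_force: 40.0
```

Emit:
{"api": "arm_command", "payload": {"steps": [{"slide": [0.0023, -0.0001, 0.0129], "rot": [0.1, 2.5, 0], "grip": 0}, {"slide": [0.0036, -0.0001, 0.0127], "rot": [0.1, 2.5, 0], "grip": 0}, {"slide": [0.0048, -0.0002, 0.0121], "rot": [0.1, 2.5, 0], "grip": 0}, {"slide": [0.0061, -0.0002, 0.0116], "rot": [0.1, 2.5, 0], "grip": 0}, {"slide": [0.007, -0.0003, 0.0109], "rot": [0.1, 2.5, 0], "grip": 0}, {"slide": [0.0081, -0.0003, 0.0102], "rot": [0.1, 2.5, 0], "grip": 0}, {"slide": [0, 0, 0], "rot": [0, 0, 0], "grip": 0}, {"slide": [0, 0, 0], "rot": [0, 0, 0], "grip": 0}]}}

```text
time: 19.0
ee_pos: [0.5022, 0.1958, 0.206]
eef_rot: [0.019, 0.991, 0.002, -0.13]
ft_force: [3.5, -2.3, -7.6]
width: 0.0132
grip_force: 40.0
```

Emit:
{"api": "arm_command", "payload": {"steps": [{"slide": [0.0045, -0.0002, 0.0047], "rot": [0.05, 1.25, 0], "grip": 0}, {"slide": [0.0046, -0.0002, 0.0045], "rot": [0.05, 1.25, 0], "grip": 0}, {"slide": [0.0049, -0.0002, 0.0043], "rot": [0.05, 1.25, 0], "grip": 0}, {"slide": [0.005, -0.0002, 0.0041], "rot": [0.05, 1.25, 0], "grip": 0}, {"slide": [0, 0, 0], "rot": [0, 0, 0], "grip": 0}, {"slide": [0, 0, 0], "rot": [0, 0, 0], "grip": 0}, {"slide": [0, 0, 0], "rot": [0, 0, 0], "grip": 0}, {"slide": [0, 0, 0], "rot": [0, 0, 0], "grip": 0}]}}

```text
time: 20.0
ee_pos: [0.5213, 0.1951, 0.2241]
eef_rot: [0.019, 0.985, 0.003, -0.173]
ft_force: [5.7, -2.5, -13.1]
width: 0.0136
grip_force: 40.0
```

Run:
```python
from h import *
from scipy.spatial.transform import Rotation as Ro
s=sensors.read_state(); Z=Ro.from_quat(s['eef_rot']).as_matrix()[:,2]; print(s['time'],s['ee_pos'],Z,s['width'],s['ft_force'],s['torque'],max(abs(np.array(s['joint_vel']))))
P=np.array(s['ee_pos'])-.0134*Z; f=(.6031-P[0])/np.cos(np.radians(2.2)); u=P[2]-.1265
print(P,np.hypot(f,u),np.degrees(np.arctan2(u,f))-10.0)
p=shot('side','s8.png'); a=cv2.imread('pics/s8.png')[110:260,260:400]
t=shot('top','t8.png'); b=cv2.imread('pics/t8.png')[165:255,230:350]
cv2.imwrite('pics/v8.png',cv2.hconcat([cv2.resize(a,(373,400),interpolation=2),cv2.resize(b,(427,400),interpolation=2)]))
```

```text
20.0 [0.52129951 0.1951007  0.22406508] [-0.34118853  0.01338553 -0.93989958] 0.013592811497461197 [  5.73794361  -2.48995916 -13.10541045] [-0.58355136 -2.14639051  0.23692615] 0.0019395019608973553
[0.52587143 0.19492133 0.23665973] 0.13456678630516197 44.94738356769849
```

View pics/v8.png

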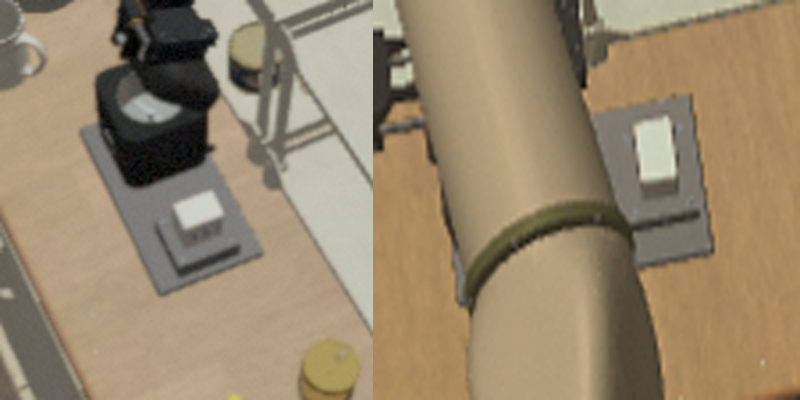

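Side view shows the lid open with the bowl visible at (150,105), held by the gripper. The battery is seated in the bay at (200,215). Kinematics give 44.9° and the arm is at rest, so I'm handing in.

```bash
python3 -c "
from bench import order; print(order.close_job())"
```

```text
the job is handed in; nothing more can be done
None
```

The white battery is plugged fully into the dock's bay and released; after that I lifted the grinder lid by its tab to about 45° (44.9° from the arm's pose). I handed the job in at about 20 s with the gripper still holding the lid steady, and the mug, canister and honey jar were not touched.

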